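Set the beam slit to its gauge mark

ROBOT

A 6-joint arm with a two-finger parallel gripper is mounted at the origin on the work surface. World frame = base frame: x ahead of the robot, y to its left, z up, the work surface at z = 0. Lengths are in m, angles in rad, forces in N, time in s.
With the tool pointing down it reaches from about 0.425 to 0.95 m from the base axis. Payload 3.5 kg.
Tool frame: the origin (TCP) lies at the very end of the fingers, on their centre line; the grasp point (between the pads) lies 19 mm behind it (grip_depth is the distance from the TCP to the grasp point, in m); x points along the fingers, z is the direction in which the jaws open and shut, and the axes are right-handed (so a half turn about x gives the same grasp; the last joint's range is limited). The gripper opens to 85 mm and grips with 20 to 120 N. Pads are 22 mm wide; open, the fingers measure 114 mm over their backs; the gripper's body (76 mm by 85 mm) begins 54 mm behind the grasp point. The pads swing forward as they close: fully open they stand 13 mm farther back than shut.
Start: joints at [-1.394, 0.286, 1.577, -0, 1.279, -0.15], TCP at [0.217, -0.639, 0.231] pointing down, gripper open.
Joint ranges: [-2.77, 2.77], [-0.9, 2.22], [0.21, 2.48], [-1.53, 4.67], [0.24, 2.81], [-2.84, 2.84]. Speed limits (rad/s): [2.79, 2.79, 3.14, 3.14, 3.14, 3.14].

INTERFACE

Orientations are given as a unit quaternion [x, y, z, w].
In Python, from plant import get_state, read_camera, calibration, sign_off, recognise, grip_depth gives the robot as it stands. The module is installed in compiled form; this text tells all that it offers.
- The arm moves only by the tool servo_tool, never from a script. Its argument "deltas" is a list that holds one entry, the list of rows, each a list of 4 numbers: the shift along the world's x, y, z scaled (see below), then the turn about the world's z scaled (see below). In form: [[[tx, ty, tz, spin], ...]]. A call has exactly 5 rows; each row is the pose to reach, as a shift and turn from the pose commanded when the call began; what a row does not reach only later rows make up. The controller multiplies each number of a shift by 10 cm and each number of a turn by 90 degrees. A row lasts 1/10 s, in which the tool goes at most 50 mm and 8.59 degrees, less where a joint would pass 70% of its speed; a pose out of reach is approached as far as the arm can. A call with a number of a shift or a turn outside -1 to 1 is refused whole. A call with a gripper value outside its range is refused whole. "claw" is the gripper's target within -1 to 1 (fully open at 1, half-way at 0, shut at -1), set as the call begins (left out, the last holds). The fingers move at their own pace and stop on an object; "force" is the grip in N (left out, the last holds). Time passes only in rows, so rows that repeat a pose let the fingers close, or fill a call up. It gives the time, the measured TCP pose, the force and the opening at its end, in the units of the state.
- get_state(): the state, without advancing time (a new reading comes with each control period).
- read_camera(name): name is "scene" or "side" or "wrist"; returns the picture (384x512x3 uint8, blue, green, red); there is no depth.
- calibration(name): a dict with "intrinsics" (3x3 intrinsics, pixels), "R" (3x3) and "t" (3): a world point X has camera coordinates R X + t; the wrist camera has in their place "T_tool_cam" (4x4, takes a point from camera to tool coordinates, whose origin is the TCP and whose axes are the tool frame's). Camera axes: x right, y down, z forward; pixel columns grow to the right and rows downward; lengths in m; the calibration is good to about 2 mm. The wrist camera is an equidistant fisheye: a pixel r from the principal point sees the ray r / f radians off the axis. A picture is of the moment at which its call begins: read the wrist's pose just before it. calibration takes no time and is no camera call.
- sign_off(): hands the job in, once; it reports no verdict.
Trained networks look in the newest picture that a camera, given by its name, has taken for a name from the list of things; names that differ only in an ending like _2 or _b are one class to them, and where a whole thing is asked for, a point or a joint stands for the part that bears it (a point fixed in the world has none). Each returns a list of dicts, best first, with "p" (0 to 1); they miss things now and then, are a little off and sometimes report something else, mostly with a low value. They report only what shows in the picture. A call takes as long as a camera call.
- recognise(camera, query): "at" ([x, y, z] in m, in world coordinates, good to about 4 mm: the middle of the surface that is visible of it).
The state is a dict: "time": time; "qpos": joint angles; "dq": joint speeds; "joint_efforts": joint torques, N m; "eef_pos": TCP position; "tcp_rot": TCP orientation; "contact_force": force on the tool from outside, world axes, zero at the start; "wrist_torque": the same for the moment, N m; "opening": opening from 0.0 (shut) to 1.0 (fully open).
Only numpy, scipy, OpenCV 4.12 (cv2) and the standard library are available. Lean on these libraries where they do the work, as an engineer would, in place of code of your own. Each camera call takes 0.05 s, during which the arm holds its last target. There are 200 camera calls.

TASK

On the beam slit (the bolted-down unit with two upright dark blades), roll the top of the large knurled wheel away from the robot with light fingertip strokes until the sliding blade's edge lines up with the black gauge line on the scale bar; roll it back if it goes too far. Never pinch or press hard on the wheel, touch the blades, the sliding jaw or the gauge mark, or let the blades meet. Leave the lens mount's small wheel and all loose things alone, and finish with the hand clear.

Things in the scene. Friction and masses are not known exactly. Their poses are not given: they have to be found in the camera images.
- slit: Beam slit, bolted down. Black base 150 (x) x 135 mm (y -72 to +63), 12 mm thick; origin at table level; its x, roughly away from the robot, is the closing direction. On the -y side the wheel between two grey cheeks (44 mm long, tops 66 mm above the table, inner faces y = -60.5 and -29.5); jaws at y -10 to +34, blades 76 mm high; scale bar at y = 50, 46 mm high.
- slit_wheel: Large knurled steel wheel of the slit: diameter 60, width 24 mm; origin at its centre, 50 mm above the table, at slit x = 0, y = -45; axle along slit y. Stands 14 mm proud of the cheeks. Top moved along slit +x closes the slit, the jaw moving 1 mm per 5 mm of rim travel (6 mm per rad). Turns stiffly (about 1.2 N at the rim) and stays where left; no spring.
- wheel_top (a point): The topmost point of the large wheel's rim, over its axle, 80 mm above the table; fixed to the slit, does not turn.
- slit_jaw: The sliding jaw of the slit: aluminium block 26 x 44 mm with a steel rack on the wheel's side, a dark upright blade on its leading (+x) face and a thin bright steel pointer bar reaching from that face to the scale. Its origin lies at table level in the plane of its leading face.
- jaw_edge (a point): Point on the leading face of the sliding blade's pointer bar, beside the scale bar, 50 mm above the table. This is the edge to line up with the mark.
- fixed_blade (a point): Top middle of the face of the fixed blade, 76 mm above the table, 45 mm along +x from the slit's origin. The gap is the distance along the slit's x from the jaw edge to this face.
- gauge_mark: White rider, 14 mm long, on the slit's scale bar, with one black line, 3 mm wide, across its top and down its outer side; origin on the line's middle, 47 mm above the table, 1 mm under the rider's top. Axes parallel to the slit's. Fixed, but its place differs each time: 19 to 33 mm along x from the slit's origin, 12 to 26 mm short of the fixed blade.
- focus_wheel (a joint): Angle of the small knurled wheel (36 mm diameter, 14 mm wide) of the lens mount, rad, 0 at the start: to be left alone.
- focuser: The lens mount, bolted down: black base plate 120 x 110 mm, round lens in a dark ring, up to 94 mm high; the small wheel's centre is at its x = 0, y = -35 mm, 34 mm above the table. Not part of the work. It may stand to the left or to the right of the slit.
- screwdriver: Loose red-handled screwdriver lying on the table; leave it.
- spanner: Loose spanner, 130 mm, lying on the table; leave it.
- solvent: Loose amber bottle, 54 mm diameter, 120 mm high; leave it.
- lens_tube: Loose black lens tube standing, 35 mm diameter, 50 mm high; leave it.
- post: Loose steel rod 13 mm diameter, 75 mm long, lying; leave it.
- collar: Loose steel ring 28 mm diameter, 12 mm high; leave it.
- capjar: Loose white jar with black cap, 52 mm diameter, 50 mm high; leave it.

How it is judged:
By the outcome, as a careful person would: the job done as asked, in the order asked, and still so for the second after the job is handed in, with the robot touching nothing.
It also fails if it takes over 58 s, if anything falls off the work surface, if the arm or the gripper's body presses on something with over 40 N, if the wrist force passes 120 N, or if a joint passes its speed limit or range.

## Working session

There is one attempt and no reset: what is moved stays moved. The work goes in short steps, Python scripts to look and compute and a tool call to move; the robot and the scene stay as the last step left them, time stands still between calls to the robot, and variables do not carry over. Pictures are saved under pics/ and viewed, about 8 in all and at most 12, crops included, and the job is handed in when it is done.

Besides the shell and the picture viewer there is one more tool, called after "Request:" as name(argument=value, ...) on one line, values as JSON. servo_tool: Moves the arm, as the interface text tells. Its arguments: {"type":"object","properties":{"deltas":{"type":"array"},"claw":{"type":"number"},"force":{"type":"number"}},"required":["deltas"]}

```bash
mkdir -p pics
cat > h.py <<'E'
import numpy as np, cv2
from plant import *
def pix(cam,P):
    c=calibration(cam);X=np.array(c["R"])@np.array(P)+np.array(c["t"]);u=np.array(c["intrinsics"])@X;return u[:2]/u[2]
def ray_at_z(cam,uv,z):
    c=calibration(cam);R=np.array(c["R"]);t=np.array(c["t"]);d=R.T@np.linalg.inv(np.array(c["intrinsics"]))@np.array([*uv,1.]);o=-R.T@t
    return o+d*(z-o[2])/d[2]
E
python3 - <<'E'
from h import *
s=get_state();print(s["time"],s["eef_pos"],s["tcp_rot"],s["contact_force"],s["opening"],grip_depth if not callable(grip_depth) else grip_depth())
ims={}
for c in["scene","side"]:
    ims[c]=read_camera(c);cv2.imwrite(f"pics/{c}0.png",ims[c])
    k=calibration(c);print(c,np.round(-np.array(k["R"]).T@np.array(k["t"]),3))
    for q in["slit","slit_wheel","slit_jaw","gauge_mark","focuser","jaw_edge"]:
        for r in recognise(c,q)[:2]:print(c,q,np.round(r["at"],4),round(r["p"],2))
E
```

```text
0.0 [ 0.21658493 -0.63860789  0.22991371] [ 0.41260746  0.57527603 -0.4114183   0.57406233] [ 0.92963953 -0.57934392  0.0189347 ] 0.9995379618241738 0.0187
scene [ 0.939 -0.415  0.998]
scene slit [0.5385 0.1711 0.0284] 0.83
scene slit_wheel [0.5266 0.1451 0.0739] 0.51
scene slit_jaw [ 0.552  -0.0193  0.019 ] 0.72
scene slit_jaw [0.5298 0.1983 0.0638] 0.65
scene focuser [ 0.5923 -0.1852  0.0119] 0.85
scene focuser [ 0.5512 -0.0169  0.0203] 0.22
scene jaw_edge [0.5272 0.1995 0.0589] 0.68
side [-0.058  0.746  0.711]
side slit [0.5034 0.2073 0.0278] 0.6
side slit_wheel [0.5025 0.1615 0.0674] 0.64
side slit_jaw [0.5143 0.206  0.0507] 0.67
side slit_jaw [0.5834 0.4049 0.0653] 0.25
side gauge_mark [0.5131 0.2088 0.0545] 0.75
side focuser [ 0.5698 -0.1551  0.0154] 0.55
side jaw_edge [0.5828 0.4059 0.0637] 0.73
side jaw_edge [0.5108 0.2081 0.0531] 0.7
```

```bash
python3 -c "
import cv2,numpy as np
a=cv2.imread('pics/scene0.png');b=cv2.imread('pics/side0.png');cv2.imwrite('pics/both0.png',cv2.resize(np.vstack([a,b]),(400,600)) if 0 else cv2.resize(np.hstack([a,b]),(800,300)))"
```

```text
(no output)
```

View pics/scene0.png

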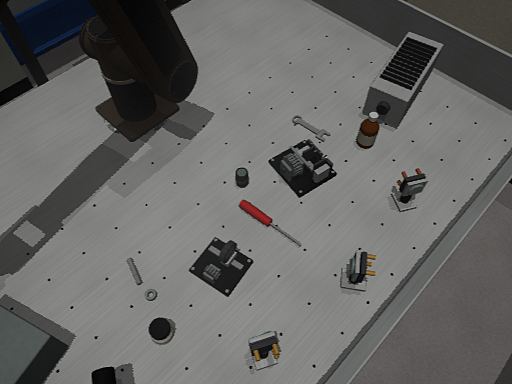

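View pics/side0.png

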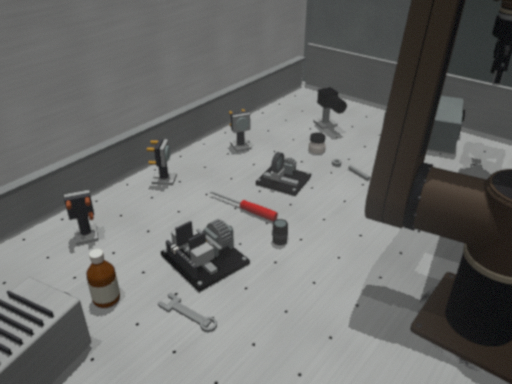

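```bash
python3 -c "
import cv2,numpy as np
a=cv2.imread('pics/scene0.png')[130:205,255:350];b=cv2.imread('pics/side0.png')[205:295,150:260]
a=cv2.resize(a,(400,316),interpolation=cv2.INTER_CUBIC);b=cv2.resize(b,(400,327),interpolation=cv2.INTER_CUBIC)
cv2.imwrite('pics/crop0.png',np.hstack([cv2.copyMakeBorder(a,0,11,0,0,0),b]))"
```

```text
(no output)
```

View pics/crop0.png

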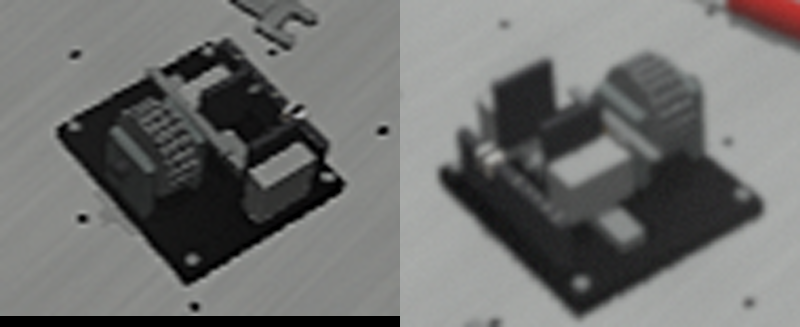

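Run:
```python
from h import *
s=400/95;P=[ray_at_z("scene",(255+u/s-.4,130+v/s-.4),.012)[:2] for u,v in[(58,130),(188,283),(345,185),(225,40)]]
print(np.round(P,4));P=np.array(P)
print([np.linalg.norm(P[i]-P[(i+1)%4]).round(4) for i in range(4)],P.mean(0))
s=400/110;Q=[ray_at_z("side",(150+u/s-.4,205+v/s-.4),.012)[:2] for u,v in[(40,172),(180,318),(362,208)]]
print(np.round(Q,4))
for i in range(4):
  d=P[(i+1)%4]-P[i];print(np.degrees(np.arctan2(d[1],d[0])))
d=np.diff(Q,axis=0);print(np.degrees(np.arctan2(d[:,1],d[:,0])),np.linalg.norm(d,axis=1))
```

```text
[[0.4431 0.1362]
 [0.5892 0.1049]
 [0.6139 0.2375]
 [0.4735 0.2771]]
[np.float64(0.1494), np.float64(0.1348), np.float64(0.1458), np.float64(0.1441)] [0.52995384 0.18890728]
[[0.6088 0.2393]
 [0.4579 0.2741]
 [0.4363 0.1427]]
-12.073017265212806
79.44955048815864
164.25299866625335
-102.18996345874824
[167.00197077 -99.2915789 ] [0.15495774 0.13318934]
```

Run:
```python
from h import *
from scipy.spatial.transform import Rotation as R
s=get_state();M=R.from_quat(s["tcp_rot"]).as_matrix();print(M.round(3));print(calibration("wrist"))
```

```text
[[-0.     0.947  0.321]
 [-0.     0.321 -0.947]
 [-1.    -0.     0.   ]]
{'intrinsics': array([[297.31863964,   0.        , 257.08796666],
       [  0.        , 297.31863964, 193.55925552],
       [  0.        ,   0.        ,   1.        ]]), 'T_tool_cam': array([[ 1.49818439e-03, -3.17393193e-01,  9.48292843e-01,
        -1.42592718e-01],
       [ 7.89862717e-04, -9.48293236e-01, -3.17394573e-01,
         8.12185287e-02],
       [ 9.99998566e-01,  1.22453676e-03, -1.17002108e-03,
         6.81837791e-04],
       [ 0.00000000e+00,  0.00000000e+00,  0.00000000e+00,
         1.00000000e+00]])}
```

Request:
servo_tool(deltas=[[[0.4,0.2,0,0],[0.6,0.5,0,0],[0.8,0.8,0,0],[1,1,0,0],[1,1,0,0]]], claw=-1)

```text
time: 1.2
eef_pos: [0.319, -0.5368, 0.2315]
tcp_rot: [0.411, 0.575, -0.411, 0.576]
contact_force: [0.4, 0.5, -0.1]
opening: 0.145
```

Request:
servo_tool(deltas=[[[0.2,0.4,0,0.05],[0.5,0.8,0,0.1],[0.7,1,0,0.15],[0.7,1,0,0.15],[0.7,1,0,0.15]]])

```text
time: 1.7
eef_pos: [0.3866, -0.4398, 0.2316]
tcp_rot: [0.341, 0.619, -0.342, 0.619]
contact_force: [0.1, -0.5, -0.0]
opening: -0.002
```

Request:
servo_tool(deltas=[[[0.2,0.4,0,0.05],[0.5,0.8,0,0.1],[0.7,1,0,0.15],[0.7,1,0,0.15],[0.7,1,0,0.15]]])

```text
time: 2.2
eef_pos: [0.4562, -0.3406, 0.2313]
tcp_rot: [0.267, 0.655, -0.267, 0.655]
contact_force: [0.4, -1.0, -0.3]
opening: 0.004
```

Request:
servo_tool(deltas=[[[0.2,0.4,0,0.05],[0.5,0.8,0,0.1],[0.5,1,0,0.15],[0.5,1,0,0.15],[0.5,1,0,0.15]]])

```text
time: 2.7
eef_pos: [0.5061, -0.241, 0.2313]
tcp_rot: [0.188, 0.681, -0.189, 0.681]
contact_force: [0.5, 1.7, -0.4]
opening: 0.002
```

Request:
servo_tool(deltas=[[[0,0.4,0,0.05],[0,0.8,0,0.1],[0,1,0,0.15],[0,1,0,0.15],[0,1,0,0.15]]])

```text
time: 3.2
eef_pos: [0.5066, -0.1411, 0.2315]
tcp_rot: [0.107, 0.699, -0.108, 0.699]
contact_force: [-0.1, -0.2, -0.1]
opening: -0.002
```

Request:
servo_tool(deltas=[[[0,0.4,0,0.05],[0,0.8,0,0.06],[0,1,0,0.06],[0,1,0,0.06],[0,1,0,0.06]]])

```text
time: 3.7
eef_pos: [0.5071, -0.0409, 0.2314]
tcp_rot: [0.074, 0.703, -0.074, 0.703]
contact_force: [0.1, -0.6, 0.0]
opening: 0.002
```

Request:
servo_tool(deltas=[[[0,0.4,0,0],[0,0.8,0,0],[0,1,0,0],[0,1,0,0],[0,1,0,0]]])

```text
time: 4.2
eef_pos: [0.5072, 0.0592, 0.2313]
tcp_rot: [0.073, 0.703, -0.074, 0.703]
contact_force: [-0.2, -0.9, -0.6]
opening: 0.001
```

Request:
servo_tool(deltas=[[[0,0.4,0,0],[0,0.8,0,0],[0,0.86,0,0],[0,0.86,0,0],[0,0.86,0,0]]])

```text
time: 4.7
eef_pos: [0.5071, 0.1451, 0.2312]
tcp_rot: [0.073, 0.703, -0.074, 0.703]
contact_force: [-0.1, 0.1, 0.4]
opening: -0.003
```

```bash
cat >> h.py <<'E'
from scipy.spatial.transform import Rotation as Rot
def wcam(s):
    T=np.eye(4);T[:3,:3]=Rot.from_quat(s["tcp_rot"]).as_matrix();T[:3,3]=s["eef_pos"]
    return T@np.array(calibration("wrist")["T_tool_cam"])
K=np.array(calibration("wrist")["intrinsics"])
def wray(s,uv,z):
    """world point at height z seen at pixel uv of the wrist fisheye"""
    W=wcam(s);d=(np.array(uv,float)-K[:2,2])/K[0,0];th=np.linalg.norm(d)
    v=np.array([*(d*np.sinc(th/np.pi)/max(th,1e-9)*th),np.cos(th)]) if 0 else np.array([*(d/max(th,1e-9)*np.sin(th)),np.cos(th)])
    d=W[:3,:3]@v;o=W[:3,3];return o+d*(z-o[2])/d[2]
def wpix(s,P):
    W=wcam(s);X=W[:3,:3].T@(np.array(P)-W[:3,3]);r=np.hypot(*X[:2]);th=np.arctan2(r,X[2])
    return K[:2,2]+K[0,0]*th*X[:2]/max(r,1e-9)
E
python3 - <<'E'
from h import *
s=get_state();im=read_camera("wrist");cv2.imwrite("pics/w1.png",im)
print(s["time"],s["eef_pos"],s["qpos"].round(3) if hasattr(s["qpos"],"round") else s["qpos"],s["contact_force"],s["opening"]);print(Rot.from_quat(s["tcp_rot"]).as_matrix().round(3))
for q in["slit_wheel","gauge_mark","jaw_edge","slit_jaw","fixed_blade","wheel_top"]:
    for r in recognise("wrist",q)[:2]:print(q,np.round(r["at"],4),round(r["p"],2),wpix(s,r["at"]).round(0))
E
```

```text
4.7 [0.50710445 0.14510809 0.231214  ] [ 8.700e-02 -4.100e-02  1.937e+00 -1.000e-03  1.246e+00  2.960e-01] [-0.07838663  0.12720714  0.39058564] -0.003077655795949217
[[-0.     0.207  0.978]
 [-0.001  0.978 -0.207]
 [-1.    -0.001  0.   ]]
slit_wheel [0.5175 0.1541 0.0756] 0.8 [265. 166.]
gauge_mark [0.5157 0.2034 0.047 ] 0.32 [254. 118.]
jaw_edge [0.5155 0.1978 0.0481] 0.56 [255. 123.]
jaw_edge [0.5619 0.2415 0.0472] 0.56 [289.  76.]
slit_jaw [0.5123 0.1982 0.0539] 0.73 [252. 124.]
fixed_blade [0.5233 0.1855 0.0117] 0.95 [263. 129.]
wheel_top [0.5252 0.1898 0.0156] 0.63 [264. 125.]
```

View pics/w1.png

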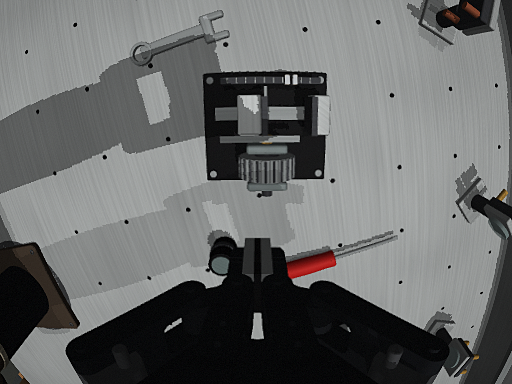

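Run:
```python
from h import *
s=get_state();im=cv2.imread("pics/w1.png")
P=np.array([wray(s,p,.012)[:2] for p in[(204,73),(327,73),(325.5,180),(209.5,180)]])
print(P.round(4),[np.linalg.norm(P[i]-P[(i+1)%4]).round(4) for i in range(4)],P.mean(0))
e=[P[1]-P[0],P[2]-P[3]];print(np.degrees([np.arctan2(d[1],d[0]) for d in e]));e=[P[0]-P[3],P[1]-P[2]];print(np.degrees([np.arctan2(-d[0],d[1]) for d in e]))
print("wheel",wray(s,(267,160),.08),"mark",wray(s,(290,79),.048))
cv2.imwrite("pics/w1c.png",cv2.resize(im[62:190,195:340],(725,640)[:2] and (680,600),interpolation=cv2.INTER_CUBIC))
```

```text
[[0.4675 0.2697]
 [0.6128 0.2402]
 [0.5884 0.1071]
 [0.4428 0.1376]] [np.float64(0.1483), np.float64(0.1354), np.float64(0.1488), np.float64(0.1344)] [0.52788122 0.18865014]
[-11.44143005 -11.81266855]
[-10.59304526 -10.40196624]
wheel [0.52027657 0.16227713 0.08      ] mark [0.56232508 0.23880065 0.048     ]
```

View pics/w1c.png

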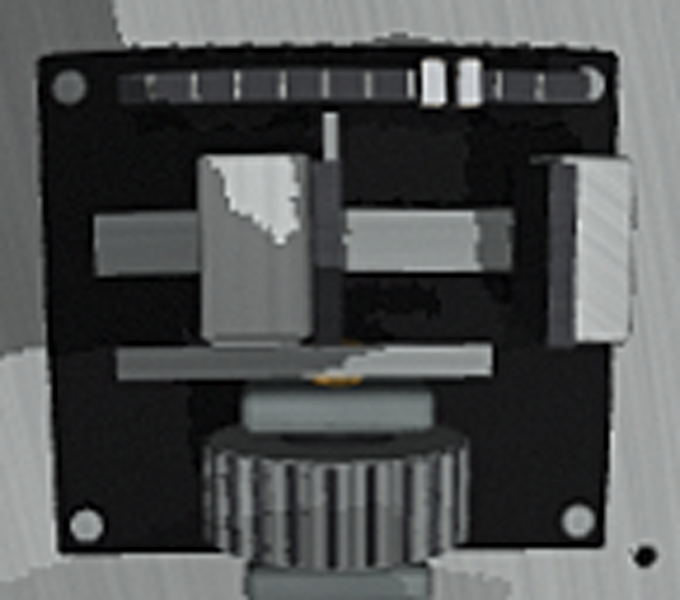

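Request:
servo_tool(deltas=[[[0.01,0.06,-0.3,0],[0.01,0.06,-0.6,0],[0.01,0.06,-1,0],[0.01,0.06,-1,0],[0.01,0.06,-1,0]]])

```text
time: 5.55
eef_pos: [0.5075, 0.1526, 0.1313]
tcp_rot: [0.073, 0.704, -0.073, 0.703]
contact_force: [0.8, 0.9, 1.0]
opening: 0.002
```

Request:
servo_tool(deltas=[[[0,0,-0.2,0],[0,0,-0.35,0],[0,0,-0.45,0],[0,0,-0.45,0],[0,0,-0.45,0]]])

```text
time: 6.05
eef_pos: [0.5081, 0.1528, 0.0869]
tcp_rot: [0.073, 0.703, -0.073, 0.704]
contact_force: [0.0, 0.2, -0.6]
opening: 0.0
```

```bash
cat > look.py <<'E'
import sys
from h import *
n=sys.argv[1]
a=np.radians(-11.1);O=np.array([.5288,.1931]);ux=np.array([np.cos(a),np.sin(a)]);uy=np.array([-ux[1],ux[0]])
s=get_state();im=read_camera("wrist");cv2.imwrite(f"pics/{n}.png",im)
# rectified top view at z=0.0485: slit x -30..50 mm, y 30..65 mm, 10 px/mm
xs=np.arange(-30,50,.1);ys=np.arange(65,30,-.1)
M=np.array([[wpix(s,[*(O+ux*x/1e3+uy*y/1e3),.0485]) for x in xs[::10]] for y in ys[::10]],np.float32)
M=cv2.resize(M,(len(xs),len(ys)))
r=cv2.remap(im,M[...,0],M[...,1],cv2.INTER_CUBIC);cv2.imwrite(f"pics/{n}r.png",r)
p=(s["eef_pos"][:2]-O);print("t",s["time"],"tcp slit mm",(p@ux*1e3).round(1),(p@uy*1e3).round(1),"z",round(s["eef_pos"][2]*1e3,1),"F",np.round(s["contact_force"],2))
E
python3 look.py w2
python3 - <<'E'
import cv2,numpy as np
a=cv2.imread('pics/w2.png');r=cv2.imread('pics/w2r.png')
b=cv2.resize(a[30:310,120:420],(270*1,252))
cv2.imwrite('pics/w2m.png',np.vstack([r,cv2.copyMakeBorder(cv2.resize(a[130:290,130:390],(390,240)),0,0,0,410,0)]))
E
```

```text
t 6.05 tcp slit mm -12.5 -43.5 z 86.9 F [ 0.05  0.16 -0.55]
```

View pics/w2m.png

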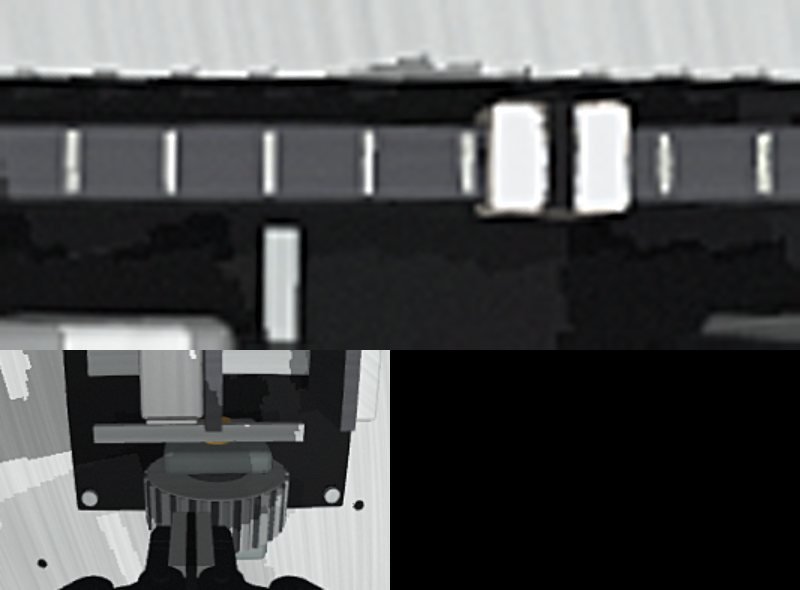

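Request:
servo_tool(deltas=[[[0,-0.015,-0.03,0],[0,-0.015,-0.05,0],[0,-0.015,-0.05,0],[0,-0.015,-0.055,0],[0,-0.015,-0.055,0]]])

```text
time: 6.6
eef_pos: [0.5077, 0.1513, 0.0808]
tcp_rot: [0.073, 0.703, -0.073, 0.703]
contact_force: [0.2, 0.0, 0.1]
opening: 0.002
```

Request:
servo_tool(deltas=[[[0,0,-0.005,0],[0,0,-0.005,0],[0,0,-0.01,0],[0,0,-0.01,0],[0,0,-0.01,0]]])

```text
time: 7.1
eef_pos: [0.5077, 0.1513, 0.0798]
tcp_rot: [0.073, 0.703, -0.073, 0.703]
contact_force: [0.4, 0.4, 0.4]
opening: 0.001
```

Request:
servo_tool(deltas=[[[0,0,-0.005,0],[0,0,-0.005,0],[0,0,-0.01,0],[0,0,-0.01,0],[0,0,-0.01,0]]])

```text
time: 7.6
eef_pos: [0.5079, 0.1513, 0.0794]
tcp_rot: [0.073, 0.703, -0.073, 0.703]
contact_force: [-1.9, 0.6, 5.2]
opening: 0.001
```

Request:
servo_tool(deltas=[[[0.04,-0.008,0.002,0],[0.09,-0.018,0.002,0],[0.14,-0.027,0.002,0],[0.19,-0.037,0.002,0],[0.235,-0.046,0.002,0]]])

```text
time: 8.1
eef_pos: [0.5316, 0.1466, 0.0792]
tcp_rot: [0.073, 0.703, -0.073, 0.703]
contact_force: [-0.7, 0.4, 1.7]
opening: 0.002
```

```bash
cat >> look.py <<'E'
g=cv2.cvtColor(r,cv2.COLOR_BGR2GRAY).astype(float)
q=g[240:300].mean(0);k=np.where(np.diff((q>100).astype(int)))[0];print("pointer edges",[round(float(-30+i/10),1) for i in k])
q=g[125:195].mean(0);w=(q>175)&(xs>15);k=np.where(np.diff(w.astype(int)))[0];print("rider edges",[round(float(-30+i/10),1) for i in k])
E
python3 look.py w3
```

```text
t 8.1 tcp slit mm 11.7 -45.1 z 79.2 F [-0.67  0.41  1.68]
pointer edges [0.8, 4.0]
rider edges [16.4, 17.3, 19.2, 24.5, 27.7, 32.8, 36.3, 37.0, 46.2, 46.9]
```

Request:
servo_tool(deltas=[[[0,0,0.05,0],[-0.13,0.026,0.05,0],[-0.262,0.051,0.05,0],[-0.262,0.051,0.01,0],[-0.262,0.051,-0.006,0]]])

```text
time: 8.65
eef_pos: [0.5034, 0.1521, 0.0781]
tcp_rot: [0.073, 0.704, -0.073, 0.702]
contact_force: [-4.4, -0.0, 8.6]
opening: -0.002
```

Request:
servo_tool(deltas=[[[0.059,-0.012,0.01,0],[0.118,-0.023,0.011,0],[0.177,-0.035,0.0105,0],[0.236,-0.046,0.008,0],[0.294,-0.058,-0.003,0]]])

```text
time: 9.15
eef_pos: [0.5352, 0.1458, 0.0781]
tcp_rot: [0.073, 0.703, -0.073, 0.704]
contact_force: [-0.3, 0.2, 0.2]
opening: 0.003
```

```bash
python3 look.py w4
```

```text
t 9.15 tcp slit mm 15.4 -45.1 z 78.1 F [-0.29  0.24  0.23]
pointer edges [6.0, 9.2]
rider edges [16.5, 17.3, 19.1, 24.5, 27.6, 32.9, 36.3, 37.0, 46.3, 46.9]
```

Request:
servo_tool(deltas=[[[0,0,0.05,0],[-0.13,0.026,0.06,0],[-0.265,0.052,0.05,0],[-0.265,0.052,0.02,0],[-0.265,0.052,0.012,0]]])

```text
time: 9.7
eef_pos: [0.5065, 0.1515, 0.0792]
tcp_rot: [0.073, 0.704, -0.073, 0.703]
contact_force: [-1.5, 0.5, 6.0]
opening: 0.001
```

Request:
servo_tool(deltas=[[[0.049,-0.01,0.001,0],[0.098,-0.019,0.002,0],[0.147,-0.029,0.001,0],[0.196,-0.038,-0.001,0],[0.245,-0.048,-0.007,0]]])

```text
time: 10.2
eef_pos: [0.5332, 0.1463, 0.0787]
tcp_rot: [0.073, 0.703, -0.073, 0.704]
contact_force: [0.2, 0.8, 2.2]
opening: -0.002
```

```bash
python3 look.py w5
```

```text
t 10.2 tcp slit mm 13.4 -45.1 z 78.7 F [0.21 0.82 2.2 ]
pointer edges [11.3, 14.5]
rider edges [16.4, 17.2, 19.2, 24.5, 27.6, 32.7, 36.3, 37.0, 46.2, 46.9]
```

Request:
servo_tool(deltas=[[[0,0,0.05,0],[-0.13,0.026,0.05,0],[-0.245,0.048,0.04,0],[-0.245,0.048,0.015,0],[-0.245,0.048,0.009,0]]])

```text
time: 10.75
eef_pos: [0.5065, 0.1514, 0.0793]
tcp_rot: [0.073, 0.704, -0.073, 0.703]
contact_force: [-0.9, 0.3, 3.3]
opening: -0.001
```

Request:
servo_tool(deltas=[[[0.049,-0.01,0,0],[0.098,-0.019,0,0],[0.147,-0.029,-0.001,0],[0.196,-0.038,-0.003,0],[0.245,-0.048,-0.009,0]]])

```text
time: 11.25
eef_pos: [0.5333, 0.1462, 0.0788]
tcp_rot: [0.073, 0.703, -0.073, 0.704]
contact_force: [-1.3, -0.2, 1.4]
opening: 0.002
```

```bash
python3 look.py w6
```

```text
t 11.25 tcp slit mm 13.4 -45.1 z 78.8 F [-1.26 -0.23  1.38]
pointer edges [16.3, 19.6]
rider edges [16.5, 17.3, 19.3, 24.5, 27.7, 32.8, 36.3, 37.0, 46.3, 46.9]
```

Request:
servo_tool(deltas=[[[0,0,0.05,0],[-0.13,0.026,0.05,0],[-0.245,0.048,0.04,0],[-0.245,0.048,0.015,0],[-0.245,0.048,0.009,0]]])

```text
time: 11.8
eef_pos: [0.5065, 0.1514, 0.0793]
tcp_rot: [0.073, 0.704, -0.073, 0.703]
contact_force: [-2.5, -0.3, 4.1]
opening: 0.003
```

Request:
servo_tool(deltas=[[[0.049,-0.01,0,0],[0.098,-0.019,0,0],[0.147,-0.029,-0.001,0],[0.196,-0.038,-0.003,0],[0.245,-0.048,-0.009,0]]])

```text
time: 12.3
eef_pos: [0.5333, 0.1463, 0.0788]
tcp_rot: [0.073, 0.703, -0.073, 0.704]
contact_force: [-0.7, -0.1, 1.6]
opening: -0.001
```

Request:
servo_tool(deltas=[[[0,0,0.05,0],[-0.05,0.01,0.05,0],[-0.1,0.02,0.05,0],[-0.1,0.02,0.05,0],[-0.1,0.02,0.05,0]]])

```text
time: 12.8
eef_pos: [0.5218, 0.1485, 0.0834]
tcp_rot: [0.073, 0.703, -0.073, 0.703]
contact_force: [-0.4, -0.3, 0.0]
opening: -0.001
```

```bash
python3 look.py w7
```

```text
t 12.8 tcp slit mm 1.8 -45.1 z 83.4 F [-0.35 -0.27  0.04]
pointer edges [21.5, 24.8]
rider edges [16.4, 17.0, 19.3, 24.4, 27.6, 32.7, 36.2, 37.0, 46.1, 46.8]
```

View pics/w7r.png

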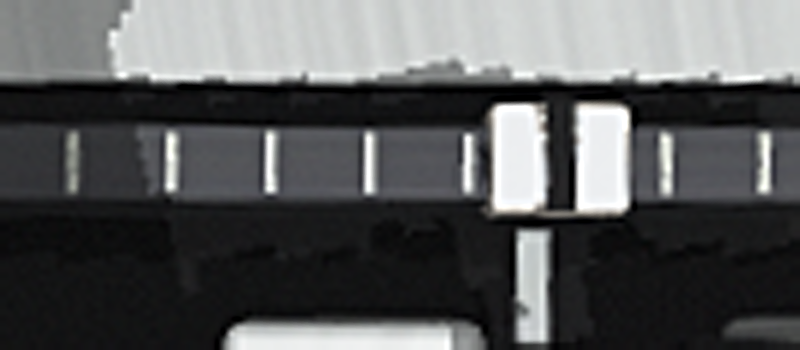

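Request:
servo_tool(deltas=[[[0.06,-0.012,0.02,0],[0.15,-0.03,0.02,0],[0.235,-0.046,0.02,0],[0.235,-0.046,0.02,0],[0.235,-0.046,0.02,0]]])

```text
time: 13.35
eef_pos: [0.5462, 0.1436, 0.0855]
tcp_rot: [0.073, 0.703, -0.073, 0.703]
contact_force: [-0.8, 0.8, -0.5]
opening: -0.002
```

```bash
cat >> look.py <<'E'
v=lambda a,lo,hi:[round(float(z),0) for z in a[int((lo+30)*10):int((hi+30)*10):2]]
print("ptr 20-28",v(g[240:300].mean(0),20.4,27));print("line",v(g[130:190].mean(0),23.6,28.6))
W=wcam(s)[:3,3];print("cam slit",((W[:2]-O)@ux*1e3).round(1),W[2])
E
python3 look.py w8
```

```text
t 13.35 tcp slit mm 26.6 -45.2 z 85.5 F [-0.77  0.77 -0.5 ]
pointer edges [21.1, 24.3]
rider edges [16.8, 17.4, 19.2, 24.3, 27.6, 32.7, 36.5, 37.2, 46.4, 47.1]
ptr 20-28 [10.0, 1.0, 1.0, 37.0, 114.0, 188.0, 229.0, 222.0, 200.0, 192.0, 191.0, 191.0, 192.0, 193.0, 195.0, 200.0, 212.0, 208.0, 175.0, 130.0, 80.0, 40.0, 23.0, 15.0, 11.0, 17.0, 24.0, 26.0, 27.0, 27.0, 27.0, 27.0, 28.0]
line [249.0, 254.0, 253.0, 222.0, 177.0, 122.0, 73.0, 43.0, 22.0, 16.0, 26.0, 36.0, 37.0, 36.0, 33.0, 23.0, 15.0, 33.0, 72.0, 119.0, 171.0, 210.0, 234.0, 250.0, 253.0]
cam slit 27.8 0.22804922104843622
```

View pics/w8r.png

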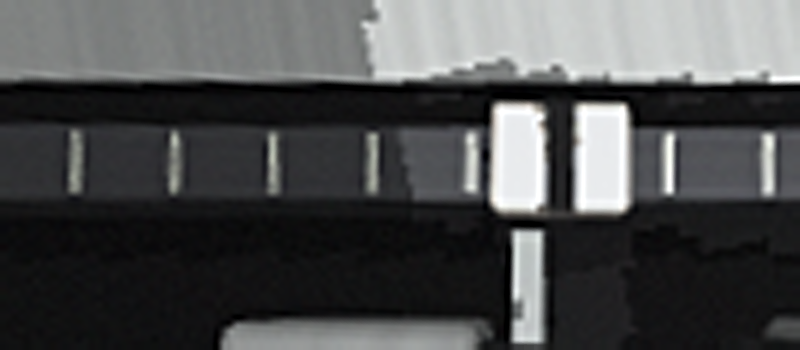

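Request:
servo_tool(deltas=[[[-0.15,0.03,0,0],[-0.3,0.059,0,0],[-0.3,0.059,-0.04,0],[-0.3,0.059,-0.055,0],[-0.3,0.059,-0.06,0]]])

```text
time: 13.9
eef_pos: [0.5165, 0.1496, 0.08]
tcp_rot: [0.073, 0.703, -0.073, 0.703]
contact_force: [-1.2, 0.0, 4.5]
opening: 0.001
```

Request:
servo_tool(deltas=[[[0.02,-0.004,0,0],[0.04,-0.008,0,0],[0.06,-0.012,0,0],[0.08,-0.016,0,0],[0.08,-0.016,0,0]]])

```text
time: 14.4
eef_pos: [0.5248, 0.1479, 0.08]
tcp_rot: [0.073, 0.703, -0.073, 0.704]
contact_force: [0.1, -0.4, 3.5]
opening: 0.002
```

```bash
python3 look.py w9
```

```text
t 14.4 tcp slit mm 4.8 -45.1 z 80.0 F [ 0.15 -0.44  3.48]
pointer edges [23.4, 26.7]
rider edges [16.4, 17.3, 19.2, 24.4, 27.6, 32.9, 36.2, 36.9, 46.1, 46.7]
ptr 20-28 [25.0, 26.0, 26.0, 26.0, 26.0, 27.0, 27.0, 27.0, 26.0, 25.0, 21.0, 9.0, 5.0, 23.0, 51.0, 88.0, 133.0, 166.0, 192.0, 210.0, 210.0, 203.0, 202.0, 201.0, 200.0, 200.0, 201.0, 204.0, 222.0, 240.0, 220.0, 156.0, 79.0]
line [247.0, 253.0, 252.0, 229.0, 187.0, 137.0, 85.0, 52.0, 31.0, 19.0, 25.0, 37.0, 40.0, 41.0, 38.0, 26.0, 9.0, 16.0, 54.0, 103.0, 160.0, 205.0, 232.0, 252.0, 254.0]
cam slit 5.6 0.22258909841161828
```

Lift and recheck from straight above the mark.

Request:
servo_tool(deltas=[[[0,0,0.05,0],[0.1,-0.02,0.06,0],[0.21,-0.041,0.06,0],[0.21,-0.041,0.06,0],[0.21,-0.041,0.06,0]]])

```text
time: 14.95
eef_pos: [0.5452, 0.1438, 0.0853]
tcp_rot: [0.073, 0.704, -0.073, 0.703]
contact_force: [1.4, -0.6, -0.2]
opening: -0.001
```

```bash
python3 look.py w10
```

```text
t 14.95 tcp slit mm 25.6 -45.3 z 85.3 F [ 1.38 -0.64 -0.16]
pointer edges [23.1, 26.4]
rider edges [16.8, 17.4, 19.2, 24.4, 27.6, 32.6, 36.5, 37.2, 46.4, 47.1]
ptr 20-28 [18.0, 17.0, 16.0, 15.0, 15.0, 17.0, 18.0, 17.0, 15.0, 17.0, 17.0, 18.0, 39.0, 75.0, 116.0, 158.0, 186.0, 196.0, 203.0, 203.0, 196.0, 192.0, 193.0, 194.0, 195.0, 198.0, 198.0, 186.0, 171.0, 150.0, 111.0, 67.0, 30.0]
line [243.0, 254.0, 254.0, 237.0, 194.0, 142.0, 87.0, 52.0, 31.0, 17.0, 21.0, 32.0, 36.0, 34.0, 32.0, 29.0, 21.0, 27.0, 64.0, 112.0, 164.0, 209.0, 229.0, 240.0, 249.0]
cam slit 26.7 0.22786492673094874
```

View pics/w10r.png

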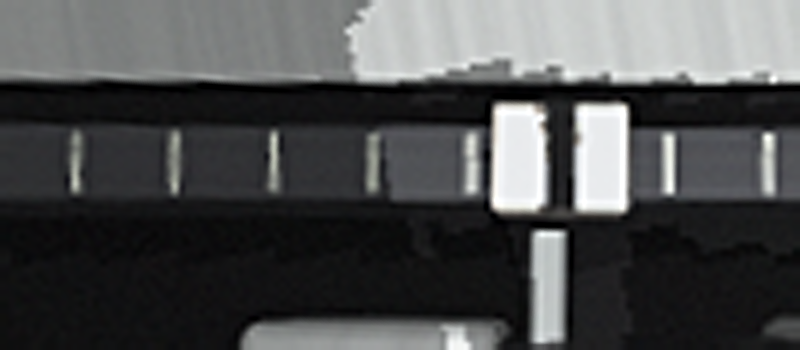

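Run:
```python
import cv2,numpy as np
for n in["w8r","w10r"]:
    g=cv2.cvtColor(cv2.imread(f"pics/{n}.png"),cv2.COLOR_BGR2GRAY).astype(float)
    x=np.arange(800)
    def cross(q,i0,i1,lv):
        s=q[i0:i1]-lv;k=np.where(np.diff(np.sign(s)))[0]
        return [round(float(-30+(i0+i+s[i]/(s[i]-s[i+1]))/10),2) for i in k]
    for a in(240,270,300,320): print(n,"ptr y",65-(a+10)/10,cross(g[a:a+20].mean(0),490,600,100))
    for a in(115,140,165,185): print(n,"rider y",65-(a+10)/10,cross(g[a:a+20].mean(0),480,640,128))
    q=g[:, :]; 
    for c in(10,100,200,330,450,680,780): # lower edge of scale bar / top face
        col=g[190:215,c-5:c+5].mean(1);print("bar",c/10-30,65-(190+np.argmin(np.gradient(col)))/10,end=" ")
    print()
```

```text
w8r ptr y 40.0 [21.19, 24.3]
w8r ptr y 37.0 [21.15, 24.34]
w8r ptr y 34.0 [21.39, 24.34]
w8r ptr y 32.0 [21.15, 24.36]
w8r rider y 52.5 [19.19, 24.43, 27.46, 32.91]
w8r rider y 50.0 [19.1, 24.51, 27.45, 33.02]
w8r rider y 47.5 [19.02, 24.64, 27.43, 33.05]
w8r rider y 45.5 [18.96, 24.59, 27.4, 33.03]
bar -29.0 45.1 bar -20.0 45.1 bar -10.0 45.2 bar 3.0 45.1 bar 15.0 45.0 bar 38.0 45.0 bar 48.0 45.0 
w10r ptr y 40.0 [23.11, 26.47]
w10r ptr y 37.0 [23.14, 26.44]
w10r ptr y 34.0 [23.17, 26.39]
w10r ptr y 32.0 [19.16, 23.12, 26.38]
w10r rider y 52.5 [19.23, 24.47, 27.5, 32.8]
w10r rider y 50.0 [19.17, 24.6, 27.46, 32.83]
w10r rider y 47.5 [19.12, 24.71, 27.42, 32.85]
w10r rider y 45.5 [19.05, 24.67, 27.43, 32.82]
bar -29.0 45.1 bar -20.0 45.1 bar -10.0 45.4 bar 3.0 45.2 bar 15.0 44.9 bar 38.0 45.0 bar 48.0 45.1
```

Request:
servo_tool(deltas=[[[-0.1,0.02,0,0],[-0.206,0.04,0,0],[-0.206,0.04,-0.03,0],[-0.206,0.04,-0.05,0],[-0.206,0.04,-0.05,0]]])

```text
time: 15.5
eef_pos: [0.524, 0.148, 0.0803]
tcp_rot: [0.073, 0.703, -0.073, 0.703]
contact_force: [0.3, 0.0, -0.3]
opening: 0.0
```

Request:
servo_tool(deltas=[[[0,0,-0.003,0],[0,0,-0.005,0],[0,0,-0.008,0],[0,0,-0.01,0],[0,0,-0.01,0]]])

```text
time: 16.0
eef_pos: [0.5246, 0.1479, 0.08]
tcp_rot: [0.073, 0.703, -0.073, 0.703]
contact_force: [-0.2, -0.4, 2.6]
opening: -0.001
```

```bash
python3 look.py w11|head -2
```

```text
t 16.0 tcp slit mm 4.6 -45.2 z 80.0 F [-0.21 -0.37  2.63]
pointer edges [23.5, 26.7]
```

Request:
servo_tool(deltas=[[[-0.005,0.001,0,0],[-0.01,0.002,0,0],[-0.017,0.003,0,0],[-0.017,0.003,0,0],[-0.017,0.003,0,0]]])

```text
time: 16.55
eef_pos: [0.523, 0.1483, 0.08]
tcp_rot: [0.073, 0.703, -0.073, 0.704]
contact_force: [1.1, -0.2, 3.3]
opening: -0.002
```

```bash
python3 look.py w12|head -2
```

```text
t 16.55 tcp slit mm 2.9 -45.1 z 80.0 F [ 1.06 -0.21  3.34]
pointer edges [23.1, 26.5]
```

Request:
servo_tool(deltas=[[[0,0,0.05,0],[0,0,0.06,0],[0.1,-0.02,0.06,0],[0.225,-0.044,0.06,0],[0.225,-0.044,0.06,0]]])

```text
time: 17.1
eef_pos: [0.5471, 0.1434, 0.0859]
tcp_rot: [0.073, 0.703, -0.073, 0.704]
contact_force: [-0.0, 0.1, -0.1]
opening: -0.003
```

Request:
servo_tool(deltas=[[[0,0,0,0],[0,0,0,0],[0,0,0,0],[0,0,0,0],[0,0,0,0]]])

```text
time: 17.6
eef_pos: [0.5449, 0.1439, 0.0856]
tcp_rot: [0.073, 0.703, -0.073, 0.703]
contact_force: [0.1, -0.4, -0.5]
opening: 0.001
```

```bash
python3 look.py w13
```

```text
t 17.6 tcp slit mm 25.3 -45.1 z 85.6 F [ 0.1  -0.41 -0.55]
pointer edges [22.7, 26.1]
rider edges [16.6, 17.4, 19.3, 24.5, 27.6, 32.9, 36.5, 37.1, 46.3, 47.1]
ptr 20-28 [17.0, 17.0, 16.0, 16.0, 15.0, 14.0, 12.0, 13.0, 16.0, 16.0, 26.0, 60.0, 101.0, 144.0, 181.0, 195.0, 200.0, 204.0, 200.0, 194.0, 192.0, 194.0, 195.0, 197.0, 199.0, 194.0, 177.0, 159.0, 128.0, 84.0, 45.0, 14.0, 2.0]
line [244.0, 246.0, 249.0, 243.0, 229.0, 159.0, 77.0, 11.0, 1.0, 14.0, 34.0, 38.0, 38.0, 36.0, 26.0, 15.0, 23.0, 47.0, 80.0, 126.0, 171.0, 206.0, 236.0, 247.0, 244.0]
cam slit 26.3 0.22823173948694175
```

Aligned: the edge is at 26.1 mm and the line's middle at about 26.05 mm. Now I'll raise the hand well clear, take one last look and hand in.

Request:
servo_tool(deltas=[[[0,0,0.2,0],[0,0,0.5,0],[0,0,0.8,0],[0,0,0.8,0],[0,0,0.8,0]]])

```text
time: 18.15
eef_pos: [0.5455, 0.1439, 0.1665]
tcp_rot: [0.073, 0.703, -0.073, 0.704]
contact_force: [0.3, -0.2, -1.2]
opening: -0.003
```

```bash
python3 look.py w14|head -3; python3 -c "
from plant import *
print(sign_off())"
```

```text
t 18.15 tcp slit mm 25.9 -45.0 z 166.5 F [ 0.28 -0.21 -1.22]
pointer edges [22.9, 25.9]
rider edges [19.5, 24.2, 27.7, 32.4, 36.8, 37.0]
the job is handed in; nothing more can be done
None
```

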